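# Load the plywood blank under the raised platen of the bench press

## Robot

A 7-joint arm with a two-finger parallel gripper is mounted at the origin on the work surface. World frame = base frame: x ahead of the robot, y to its left, z up, the work surface at z = 0. Lengths are in mm, angles in rad, forces in N, time in s.
With the tool pointing down it reaches from about 400 to 925 mm from the base axis. Payload 4.1 kg.
Tool frame: the origin (TCP) lies at the very end of the fingers, on their centre line; the grasp point (between the pads) lies 19 mm behind it (ctrl.hold_point_z is the z of the grasp point in the tool frame, in mm); z points along the fingers, y is the line along which they close (so a half turn about z gives the same grasp; the last joint's range is limited). The gripper opens to 85 mm and grips with 20 to 120 N. Pads are 22 mm wide; open, the fingers measure 114 mm over their backs; the gripper's body (76 mm by 85 mm) begins 54 mm behind the grasp point. The pads swing forward as they close: fully open they stand 13 mm farther back than shut.
Start: joints at [1.174, 0.398, 0.045, 1.537, -0.019, 1.207, -0.051], TCP at [190.758, -621.414, 231.347] pointing down, gripper open.
Joint ranges: [-2.82, 2.82], [-0.49, 2.23], [-1.37, 1.46], [0, 2.46], [-1.36, 4.5], [0.23, 2], [-2.94, 2.94]. Speed limits (rad/s): [2.57, 2.57, 3.14, 3.14, 3.14, 3.14, 3.14].

## Interface

Orientations are given as [roll, pitch, yaw] about the fixed x, y, z axes, in that order (R = Rz(yaw) Ry(pitch) Rx(roll)).
In Python, from plant import ctrl, jaws, cams, ticket gives the robot as it stands. Calls block until the motion is done:
- ctrl.move_ptp(position, orientation): joint-space move of the TCP to a pose.
- ctrl.move_straight(position, v=150, frame=None): straight line of the TCP; frame=None keeps the orientation; v is the mean speed in mm/s.
- ctrl.move_joints(angles): joint-space move.
- jaws.move_gripper(opening, strength=None): finger opening in mm; strength is the grip in N (None keeps the last); returns when the fingers have stopped.
- ctrl.dwell(seconds).
- ctrl.ik(position, orientation): joint angles nearest the present ones, or None.
- ctrl.get_obs(): the state.
- cams.read_camera(name): name is "side" or "top" or "wrist"; returns the picture (384x512x3 uint8, red, green, blue); there is no depth.
- cams.calibration(name): a dict with "camera_matrix" (3x3 intrinsics, pixels), "k1" (the pictures are not rectified: a ray, as slopes to the right and down, at radius r is drawn at 1 + k1 r^2 times it, then the intrinsics apply), "eye" and "attitude" of the camera in the world. Camera axes: x right, y down, z forward; pixel columns grow to the right and rows downward; lengths in mm; the calibration is good to about 2 mm. A picture is of the moment at which its call begins: read the wrist's pose just before it. calibration takes no time and is no camera call; for the wrist camera it gives the pose at the moment of the call.
A pose or a line that the arm cannot do raises ctrl.MotionError and nothing moves.
- ticket.finish_job(): hands the job in; it is judged then, once.
Trained networks look in the newest picture that a camera, given by its name, has taken for a name from the list of things; names that differ only in an ending like _2 or _b are one class to them, and where a whole thing is asked for, a point or a joint stands for the part that bears it (a point fixed in the world has none). Each returns a list of dicts, best first, with "p" (0 to 1); they miss things now and then, are a little off and sometimes report something else, mostly with a low value. They report only what shows in the picture. A call takes as long as a camera call. They do not tell look-alikes from the thing itself.
- cams.recognise(label, camera): "box" ([left, top, width, height] in pixels, round what is visible of it).
The state is a dict: "time_s": time; "q": joint angles; "dq": joint speeds; "joint_efforts": joint torques, N m; "position": TCP position; "eef_rot": TCP orientation; "force": force on the tool from outside, world axes, zero at the start; "moment": the same for the moment, N m; "finger_gap": finger opening in mm; "finger_force": force on a finger pad.
Only numpy, scipy, OpenCV 4.12 (cv2) and the standard library are available. Lean on these libraries where they do the work, as an engineer would, in place of code of your own. Each camera call takes 0.05 s, during which the arm holds its last target. There are 200 camera calls.

## Task

Load the long plywood blank into the bench press: lay it flat on the press bed and slide it lengthways under the raised wooden platen, between the two low battens, until its leading end is up against the back stop, then let go. Only a short end stays out in front of the platen, so the tool has to lean back to clear it. Leave the other things on the bench where they are.

Things in the scene. Friction and masses are not known exactly. Their poses are not given: they have to be found in the camera images.
- blank: The long plywood blank to load: a plain laminated bar 170 long x 60 wide x 30 high (mm), about 0.2 kg, lying flat on the bench. Origin: centre of its underside; x along its length, y across its width, z up. Its two ends are alike and either may lead.
- blank_mid (a point): The middle of the blank's volume, 15 mm above its origin; same axes.
- press: Bench press, fixed to the bench: grey steel bed (top at z 18 mm), thick pale timber platen held up by a screw with a handwheel. Origin: on the bench below the platen's centre; x is the loading direction (inwards), y across, z up. Posts x +-20, y 105 to 135 on both sides, up to z 240; crossbeam x +-25, z 215 to 255; handwheel 67 mm radius, z 283 to 297.
- press_mouth (a point): Point on the bed's top below the middle of the platen's front edge; axes as the press. In its frame, mm: bed tongue 110 long, y +-80, lies in front (x -110 to 0), bed y +-140 behind. Platen x 0 to 160, y +-95, z 50 (underside) to 110 (top).
- press_stop (a point): Foot of the back stop: point on the bed's top in the middle of the stop's face, 155 mm in from press_mouth; axes as the press. The stop is a wooden strip 14 high. Two wooden battens 14 high run from it 120 mm towards the mouth, inner faces at y +-35 mm, outer +-55. The blank against the stop leaves 15 mm out in front of the platen.
- offcut: Bystander: a short offcut of the same plywood, 90 x 60 x 30 mm, origin at the centre of its underside, x along its length. It and the blank may change places. Not to be loaded.
- cork_block: Bystander: cork sanding block 100 x 60 x 40 mm, origin at the centre of its underside.
- glue_bottle: Bystander: upright white glue bottle, 60 diameter, 170 high, origin at the centre of its underside.
- mallet: Bystander: a hammer lying flat, about 300 mm long, handle towards its -x.
- wax_bar: Bystander: dark wax bar 120 x 35 x 25 mm, origin at the centre of its underside, x along its length.
Things that resemble listed ones, but are neither listed nor needed, are in the scene too. What is shaped like the blank but red or turquoise is not meant.

How it is judged (in metres and radians):
At the end, for the whole second after the job is handed in: The blank lies at rest flat on the press bed (its middle within 5 mm of 33 mm height), between the battens (within 9 mm of the press's centre line, its length within 0.12 rad of the loading direction), with its leading end within 8 mm of the back stop, and is released (x of blank_mid in the frame of press between -0.018 and -0.006 m and y of blank_mid in the frame of press between -0.009 and 0.009 m and z of blank_mid in the frame of press between 0.028 and 0.038 m and angle between the x axis of blank and the x axis of press, either way round below 0.12 rad and linear speed of blank below 0.01 m/s); the robot touches nothing.
It fails at once if the short plywood offcut is shifted by more than 40 mm or knocked over (distance of offcut from where it was at the start of the episode above 0.04 m or angle between offcut's own z axis and vertical above 0.6 rad).
It fails at once if the cork sanding block is shifted by more than 40 mm or knocked over (distance of cork_block from where it was at the start of the episode above 0.04 m or angle between cork_block's own z axis and vertical above 0.6 rad).
It fails at once if the glue bottle is shifted by more than 40 mm or knocked over (distance of glue_bottle from where it was at the start of the episode above 0.04 m or angle between glue_bottle's own z axis and vertical above 0.6 rad).
It fails at once if the hammer or the wax bar is shifted by more than 40 mm (distance of any of mallet, wax_bar from where it was at the start of the episode above 0.04 m).
It also fails if it takes over 51 s, if anything falls off the work surface, if the arm or the gripper's body presses on something with over 40 N, if the wrist force passes 120 N, or if a joint passes its speed limit or range.

## Working session

There is one attempt and no reset: what is moved stays moved. The work goes in short steps, each a Python script; the robot and the scene stay as the last script left them, time stands still between calls to the robot, and variables do not carry over. Pictures are saved under pics/ and viewed, at most 10 in all, crops included, and the job is handed in when it is done.

```bash
mkdir -p pics; ls
python3 - <<'E'
from plant import ctrl,jaws,cams,ticket
import cv2
for n in("top","side"):
    im=cams.read_camera(n); cv2.imwrite(f"pics/{n}0.png",im[:,:,::-1])
    c=cams.calibration(n); print(n,c)
    for l in("blank","press","offcut","cork_block","glue_bottle","mallet","wax_bar"):
        print(l,[(d["box"],round(d["p"],2)) for d in cams.recognise(l,n)[:4]])
print(ctrl.get_obs()["time_s"],ctrl.get_obs()["eef_rot"],ctrl.hold_point_z)
E
```

```text
pics
top {'camera_matrix': array([[358.54805289,   0.        , 259.16618061],
       [  0.        , 358.54805289, 194.4649564 ],
       [  0.        ,   0.        ,   1.        ]]), 'k1': -0.03367265865774786, 'eye': array([ 278.93865321,   33.13730335, 1063.4479292 ]), 'attitude': array([-2.94767306, -0.011452  , -1.59352776])}
blank [([345.4, 281.0, 62.7, 50.6], 0.95), ([181.6, 235.3, 34.5, 66.2], 0.79), ([297.9, 132.0, 50.8, 24.2], 0.74), ([398.7, 158.6, 18.4, 40.1], 0.68)]
press [([146.1, 91.0, 117.2, 134.2], 0.72)]
offcut [([331.1, 183.7, 34.2, 23.9], 0.72)]
cork_block [([322.6, 99.3, 34.8, 23.1], 0.97)]
glue_bottle [([282.2, 70.5, 26.7, 39.0], 0.56)]
mallet [([92.1, 147.5, 25.9, 87.8], 0.76)]
wax_bar [([398.9, 159.7, 15.9, 39.8], 0.81), ([282.1, 73.2, 26.9, 36.6], 0.55)]
side {'camera_matrix': array([[417.77589419,   0.        , 253.54689543],
       [  0.        , 417.77589419, 195.18225543],
       [  0.        ,   0.        ,   1.        ]]), 'k1': -0.13024654880114017, 'eye': array([394.59421894, 995.22321269, 850.25483558]), 'attitude': array([-2.26863470e+00, -9.19080824e-04, -3.04218276e+00])}
blank [([275.7, 162.2, 39.5, 41.5], 0.9), ([291.0, 231.5, 69.6, 31.6], 0.84), ([333.9, 131.7, 40.2, 33.2], 0.8), ([280.4, 121.2, 44.3, 20.6], 0.69)]
press [([161.1, 143.2, 119.0, 137.8], 0.68)]
offcut [([252.4, 140.3, 26.4, 23.4], 0.86), ([177.8, 132.5, 25.8, 27.5], 0.2)]
cork_block [([177.5, 134.2, 26.0, 25.5], 0.62)]
glue_bottle [([156.4, 128.4, 20.9, 45.3], 0.8)]
mallet [([162.5, 310.3, 119.0, 45.0], 0.82)]
wax_bar [([240.6, 116.0, 30.8, 14.0], 0.52)]
0.8 [3.14146593e+00 2.52964341e-05 2.97863096e-01] -18.700000000000003
```

View pics/top0.png

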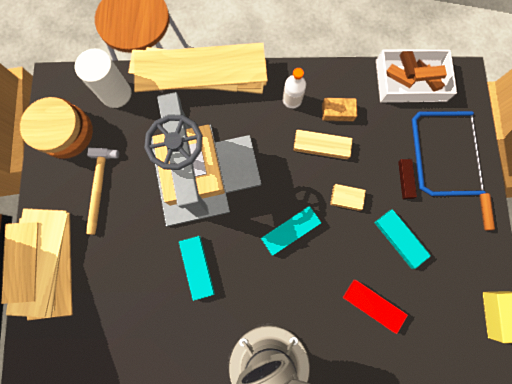

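View pics/side0.png

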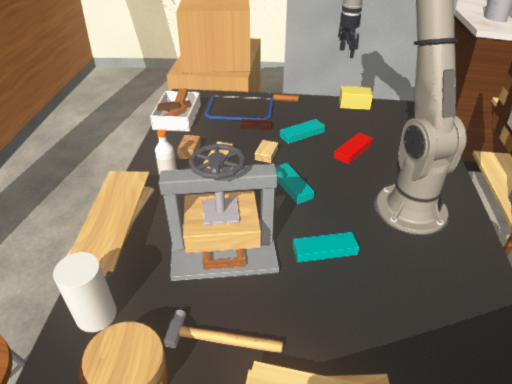

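The top view shows the blank at about (323,145), the offcut at (348,197), and the press at (190,170) with its tongue to the right, at about (240,160). Loading runs to image left, roughly world +y. Next I'll enlarge that region.

```bash
cat > h.py <<'E'
from plant import ctrl,jaws,cams,ticket
import numpy as np,cv2
from scipy.spatial.transform import Rotation as R
def cal(n):
    c=cams.calibration(n); return c,R.from_euler('xyz',c["attitude"]).as_matrix()
def dist(c): return np.array([c["k1"],0,0,0,0.])
def px2w(c,Rm,uv,z):
    p=cv2.undistortPoints(np.float64(uv).reshape(-1,1,2),c["camera_matrix"],dist(c)).reshape(-1,2)
    d=np.c_[p,np.ones(len(p))]@Rm.T
    return c["eye"]+d*((z-c["eye"][2])/d[:,2])[:,None]
def w2px(c,Rm,P):
    rv=cv2.Rodrigues(Rm.T)[0]
    return cv2.projectPoints(np.float64(P).reshape(-1,3),rv,-Rm.T@c["eye"],c["camera_matrix"],dist(c))[0].reshape(-1,2)
E
python3 - <<'E'
from h import *
im=cv2.imread("pics/top0.png")
cv2.imwrite("pics/topc.png",cv2.resize(im[85:235,145:345],None,fx=4,fy=4,interpolation=cv2.INTER_CUBIC))
c,Rm=cal("top")
# blank mask (bright wood)
hsv=cv2.cvtColor(im,cv2.COLOR_BGR2HSV)
m=cv2.inRange(hsv,(12,50,110),(35,200,255))
for (x0,y0,x1,y1) in((285,120,362,166),(325,178,372,216)):
    s=np.zeros_like(m);s[y0:y1,x0:x1]=m[y0:y1,x0:x1]
    k=max(cv2.findContours(s,0,1)[0],key=cv2.contourArea)
    b=cv2.boxPoints(cv2.minAreaRect(k)); print(b.tolist()); print(px2w(c,Rm,b,30).round(0).tolist())
print(px2w(c,Rm,[(259,140),(258,185),(232,192)],18).round())
cw,Rw=cal("wrist"); o=ctrl.get_obs(); T=R.from_euler('xyz',o["eef_rot"]).as_matrix()
print("wrist cam in tool",(T.T@(cw["eye"]-o["position"])).round(1),(T.T@Rw).round(2).tolist(),cw["camera_matrix"][0,0])
E
```

```text
[[292.092041015625, 150.17474365234375], [295.6177978515625, 128.13885498046875], [352.98907470703125, 137.31826782226562], [349.46331787109375, 159.35415649414062]]
[[616.0, -86.0, 30.0], [686.0, -99.0, 30.0], [653.0, -274.0, 30.0], [584.0, -258.0, 30.0]]
[[329.0, 204.0], [333.26922607421875, 182.65383911132812], [366.15380859375, 189.23077392578125], [361.88458251953125, 210.57693481445312]]
[[449.0, -187.0, 30.0], [513.0, -204.0, 30.0], [491.0, -301.0, 30.0], [427.0, -283.0, 30.0]]
[[654.  13.  18.]
 [513.  19.  18.]
 [493.  97.  18.]]
wrist cam in tool [  65.9    0.7 -142.7] [[0.0, -0.96, -0.26], [1.0, 0.0, 0.0], [-0.0, -0.26, 0.96]] 329.6543243520562
```

View pics/topc.png

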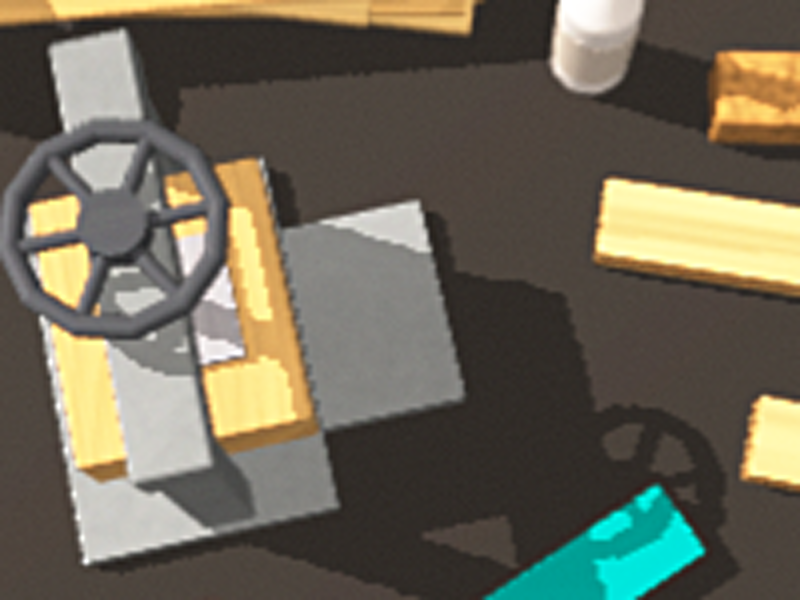

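The enlarged crop shows the tongue's front corners at crop (420,202) and (464,400), and the bed corner at (338,508). I'll fit the press pose, check IK for the whole chain, then look with the wrist camera above the blank.

```bash
cat >> h.py <<'E'
def Rz(a): return R.from_euler('z',a).as_matrix()
def tool(yaw,tilt,s=1):
    """tool approach: yaw = loading direction; tilt leans body back; s=+1 tool x inward, -1 outward"""
    M=Rz(yaw)@R.from_euler('y',-tilt).as_matrix()@np.array([[s,0,0],[0,-s,0],[0,0,-1.]])
    return M
def pose(g,yaw,tilt,s=1):
    M=tool(yaw,tilt,s); return np.asarray(g,float)-M@[0,0,ctrl.hold_point_z], R.from_matrix(M).as_euler('xyz')
E
python3 - <<'E'
from h import *
from scipy.optimize import least_squares
c,Rm=cal("top")
o=lambda x,y:(145+x/4-.4,85+y/4-.4)
obs=np.array([o(420,202),o(464,400),o(318,432),o(262,158)])
mod=np.array([[-110,-80,18],[-110,80,18],[0,95,128.],[0,-95,128.]])  # y sign: press y = left of loading
mod[:,1]=[-80,80,95,-95]
W=lambda p:np.c_[mod[:,:2]@Rz(p[2])[:2,:2].T+p[:2],mod[:,2]]
f=lambda p:(w2px(c,Rm,W(p))-obs).ravel()
s=least_squares(f,[580,100,1.79]);print(s.x,s.fun.round(1))
p=s.x
M=tool(p[2],.78);print(M.round(2))
by=np.arctan2(174,34);bc=np.array([635,-178.])
d=lambda a:np.array([np.cos(a),np.sin(a)])
for sg in(1,-1):
    for nm,g,y,t in(("hover",[*(bc-30*d(by)),220],by,0),("pick",[*(bc-30*d(by)),20],by,0),("place",[*(p[:2]-80*d(p[2])),40],p[2],0),("tilt0",[*(p[:2]-125*d(p[2])),42],p[2],.78),("tilt0.6",[*(p[:2]-10*d(p[2])),42],p[2],.6),("tilt1",[*(p[:2]-10*d(p[2])),42],p[2],.78)):
        q=ctrl.ik(*pose(g,y,t,sg)); print(sg,nm,None if q is None else np.round(q,2))
E
```

```text
[567.71030079 132.17132481   1.77679216] [ 0.3  0.6  1.2  0.6 -0.5 -2.  -0.8  1. ]
[[-0.15  0.98 -0.14]
 [ 0.7   0.2   0.69]
 [ 0.7   0.   -0.71]]
1 hover [ 0.55  0.47 -0.42  1.53  0.2   1.19 -0.09]
1 pick [ 0.56  0.69 -0.43  1.68  0.36  0.86 -0.22]
1 place [ 0.31  0.59 -0.62  1.86  0.45  0.83 -0.33]
1 tilt0 [ 0.68  0.85 -0.62  1.66 -0.3   1.07  0.56]
1 tilt0.6 [ 0.47  0.71 -0.61  1.82 -0.28  0.84  0.37]
1 tilt1 [ 0.54  0.79 -0.62  1.79 -0.41  0.92  0.53]
-1 hover [-0.48  0.81  1.26  1.56 -0.78  1.36 -2.47]
-1 pick [-0.47  1.15  1.26  1.71 -1.17  1.23 -2.24]
-1 place [-0.97  1.02  1.26  1.89 -1.09  1.14 -2.21]
-1 tilt0 [ 0.29  0.77 -0.05  1.67 -0.7   1.21 -2.26]
-1 tilt0.6 [ 0.16  0.64 -0.19  1.83 -0.61  0.92 -2.5 ]
-1 tilt1 [ 0.21  0.71 -0.16  1.8  -0.76  1.04 -2.33]
```

Run:
```python
from h import *
p=[567.7,132.2,1.777]
d=lambda a:np.array([np.cos(a),np.sin(a)])
by=np.arctan2(174,34);bc=np.array([635,-178.])
import pickle
out=[]
for i,(g,y) in enumerate((([*(p[:2]-130*d(p[2])),200],p[2]),([*(bc-20*d(by)),180],by))):
    ctrl.move_ptp(*pose(g,y,0)); ctrl.dwell(.2)
    cc=cal("wrist"); im=cams.read_camera("wrist"); out.append(cc)
    cv2.imwrite(f"pics/w{i}.png",im[:,:,::-1])
pickle.dump(out,open("cals.pkl","wb"))
print(ctrl.get_obs()["time_s"])
# project initial guess blank
b=np.array([[x,y] for x in(-85,85) for y in(-30,30)])@Rz(by)[:2,:2].T+bc
print(w2px(*out[1],np.c_[b,[30]*4]).round())
t=np.array([[-110,-80],[-110,80],[0,-80],[0,80]])@Rz(p[2])[:2,:2].T+p[:2]
print(w2px(*out[0],np.c_[t,[18]*4]).round())
cv2.imwrite("pics/w01.png",np.hstack([cv2.resize(cv2.imread(f"pics/w{i}.png"),(400,300)) for i in(0,1)]))
```

```text
4.7833
[[288. 263.]
 [222. 262.]
 [294.  63.]
 [217.  63.]]
[[341. 160.]
 [170. 160.]
 [349.  33.]
 [162.  33.]]
```

View pics/w0.png

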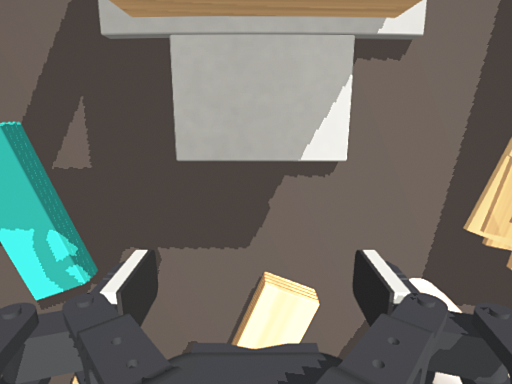

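View pics/w1.png

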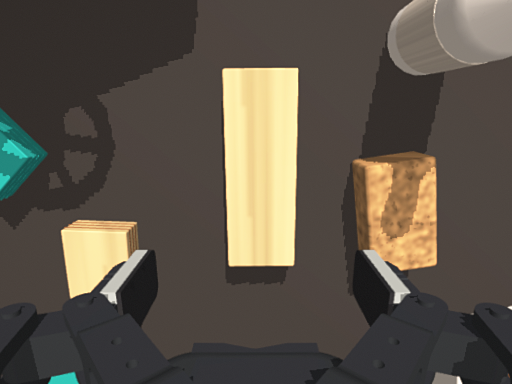

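The first wrist picture shows the tongue with corners at about (177,160), (347,160), (354,35) and (170,35). The second shows the blank's top at about (223,69), (298,69), (295,266) and (229,266), with the cork block to its right. Both sit about 5 mm off the top-camera estimate in the same direction, so I trust the wrist view. I'll refine the corners and fit both poses.

Run:
```python
from h import *
import pickle
from scipy.optimize import least_squares
cs=pickle.load(open("cals.pkl","rb")); res=[]
for i,(px,mod,x0) in enumerate((([(177,160),(347,160)],[(-110,80,18),(-110,-80,18)],[570,132,1.777]),
      ([(223,69),(298,69),(295,266),(229,266)],[(85,30,30),(85,-30,30),(-85,-30,30),(-85,30,30)],[640,-178,1.378]))):
    g=cv2.imread(f"pics/w{i}.png",0)
    q=cv2.cornerSubPix(g,np.float32(px).reshape(-1,1,2),(5,5),(-1,-1),(3,50,.01)).reshape(-1,2)
    mod=np.float64(mod)
    W=lambda p:np.c_[mod[:,:2]@Rz(p[2])[:2,:2].T+p[:2],mod[:,2]]
    s=least_squares(lambda p:(w2px(*cs[i],W(p))-q).ravel(),x0)
    print(q.round(1).tolist(),s.x.round(3),s.fun.round(1)); res.append(s.x)
print(w2px(*cs[0],[[*(np.array([[0,y]])@Rz(res[0][2])[:2,:2].T+res[0][:2])[0],18] for y in(80,-80)]).round(1))
np.save("est.npy",res)
```

```text
[[176.3000030517578, 159.89999389648438], [346.3999938964844, 159.6999969482422]] [572.879 133.845   1.778] [-0.6  0.   0.6  0. ]
[[222.3000030517578, 68.30000305175781], [297.70001220703125, 67.5], [293.20001220703125, 265.20001220703125], [228.5, 265.70001220703125]] [ 638.801 -182.147    1.391] [-0.6 -0.4  0.6 -0.3  0.5  0.4 -0.5  0.5]
[[168.3  32.4]
 [355.1  32.1]]
```

Run:
```python
from h import *
P,B=np.load("est.npy")
d=lambda a:np.array([np.cos(a),np.sin(a)])
def st(t):
    o=ctrl.get_obs(); print(t,round(o["time_s"],1),o["position"].round(1),"F",np.round(o["force"],1),"gap",round(o["finger_gap"],1),"ff",np.round(o["finger_force"],1))
g=B[:2]-30*d(B[2]); GH=23
jaws.move_gripper(76,60)
ctrl.move_ptp(*pose([*g,70],B[2],0))
ctrl.move_straight(pose([*g,GH],B[2],0)[0],v=80)
st("down")
jaws.move_gripper(50,60); st("grip")
ctrl.move_straight(pose([*g,110],B[2],0)[0],v=120); st("lift")
a=P[:2]-135*d(P[2]); b=P[:2]-80*d(P[2])
ctrl.move_ptp(*pose([*a,110],P[2],0))
ctrl.move_straight(pose([*a,18+GH+9],P[2],0)[0],v=80); st("above")
cc=cal("side"); im=cams.read_camera("side"); cv2.imwrite("pics/s1.png",cv2.resize(im[120:290,140:370,::-1],None,fx=3.4,fy=3.4))
cv2.imwrite("pics/w2.png",cams.read_camera("wrist")[:,:,::-1])
```

```text
down 6.3 [ 633.6 -211.6    4.3] F [-1.  -0.1  0.5] gap 76.2 ff 0.0
grip 6.6 [ 634.3 -211.8    5.3] F [0.8 0.8 2.3] gap 59.1 ff 67.7
lift 7.5 [ 632.6 -211.6   90.3] F [ 0.1 -0.1 -2.6] gap 58.7 ff 67.1
above 9.2 [601.1   1.9  31.7] F [ 0.1  0.5 -1.7] gap 58.7 ff 67.1
```

View pics/s1.png

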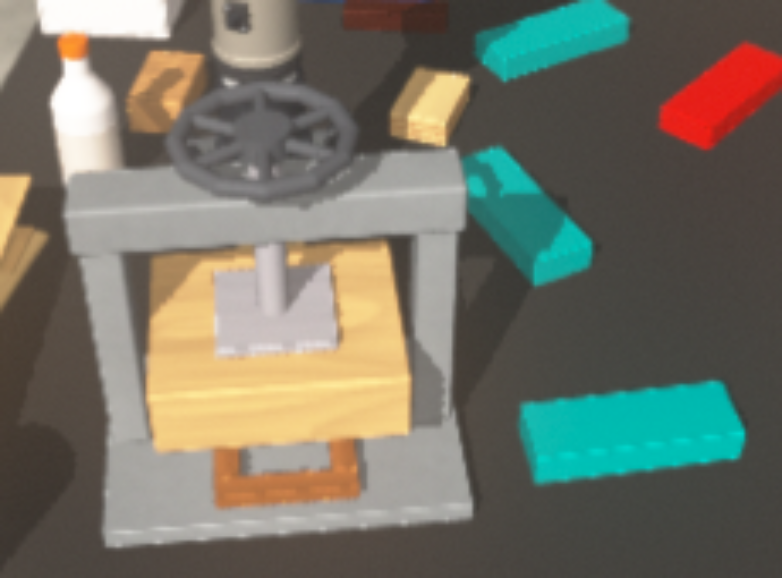

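View pics/w2.png

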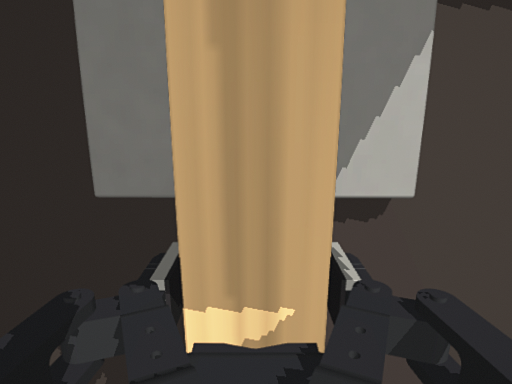

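The side view shows the stop and battens clear behind the platen. The wrist view shows the blank centred over the tongue: blank centre about 254 px, tongue centre about 255 px. Next I lower and slide part-way, release, then regrip leaning back.

```bash
cat >> h.py <<'E'
d=lambda a:np.array([np.cos(a),np.sin(a)])
def st(t):
    o=ctrl.get_obs(); print(t,round(o["time_s"],1),o["position"].round(1),"F",np.round(o["force"],1),"gap",round(o["finger_gap"],1),"ff",np.round(o["finger_force"],1)); return o
E
python3 - <<'E'
from h import *
P,B=np.load("est.npy"); GH=23
G=lambda x,z:[*(P[:2]+x*d(P[2])),18+z]
ctrl.move_straight(pose(G(-135,GH+2.5),P[2],0)[0],v=60); st("low")
ctrl.move_straight(pose(G(-82,GH+2.5),P[2],0)[0],v=60); st("in")
ctrl.move_straight(pose(G(-82,GH+0),P[2],0)[0],v=30); st("set")
jaws.move_gripper(78); ctrl.move_straight(pose(G(-82,90),P[2],0)[0],v=120)
# view from behind, leaning back
ctrl.move_ptp(*pose(G(-190,110),P[2],.78)); ctrl.dwell(.1); st("view")
cc=cal("wrist"); cv2.imwrite("pics/w3.png",cams.read_camera("wrist")[:,:,::-1])
m=np.array([[x,y,z] for x,y,z in((-137,30,30),(-137,-30,30),(0,30,30),(0,-30,30),(-110,80,0),(-110,-80,0))])
print(w2px(*cc,np.c_[m[:,:2]@Rz(P[2])[:2,:2].T+P[:2],m[:,2]+18]).round())
E
```

```text
low 9.6 [600.2   1.6  24.4] F [ 0.1 -0.6 -2.1] gap 59.0 ff 67.1
in 10.6 [589.9  52.9  24.7] F [-0.3 -0.1 -2.1] gap 58.7 ff 67.1
set 10.9 [590.5  52.9  23.2] F [-1.3 -0.7  4.7] gap 58.8 ff 68.0
view 12.7 [608.6 -36.6 114.8] F [ 0.4  0.5 -0.2] gap 78.2 ff 0.0
[[213. 238.]
 [299. 238.]
 [223.  98.]
 [289.  99.]
 [159. 221.]
 [353. 222.]]
```

View pics/w3.png

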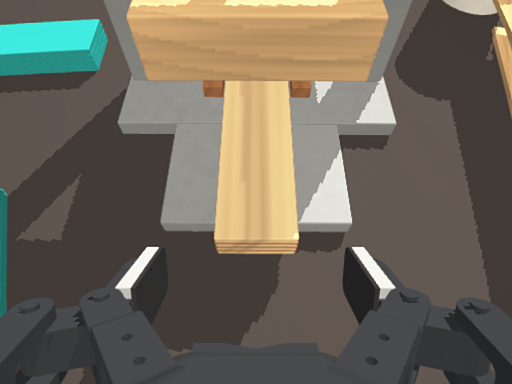

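The view shows the blank flat on the tongue, centred between the battens at (213,88) and (301,88). Its rear edge is at row 241, so x is about -139. Next step: regrip at the rear end with a 45° lean and slide in until there is contact.

Run:
```python
from h import *
P,B=np.load("est.npy"); T=.8
G=lambda x,z:[*(P[:2]+x*d(P[2])),18+z]
mv=lambda x,z,v:ctrl.move_straight(pose(G(x,z),P[2],T)[0],v=v)
L=lambda o:float(np.dot(o["force"][:2],d(P[2])))
ctrl.move_ptp(*pose(G(-175,65),P[2],T))
mv(-131,26,60); st("at")
jaws.move_gripper(50,50); o=st("grip"); f0=L(o); 
for x in(-100,-70,-40,-24):
    mv(x,26,60); o=st(x); print(round(L(o),1))
    if abs(L(o)-f0)>15: break
else:
    while x<0:
        x+=2; mv(x,26,25); o=ctrl.get_obs(); print(x,round(L(o),1),o["force"].round(1))
        if abs(L(o)-f0)>12: break
st("end")
cc=cal("wrist"); cv2.imwrite("pics/w4.png",cams.read_camera("wrist")[:,:,::-1])
```

```text
at 14.2 [597.5  18.3  31.1] F [-0.7 -0.3  0.3] gap 78.3 ff 0.0
grip 14.5 [597.6  18.3  31.4] F [-0.2 -2.8  2.4] gap 58.8 ff 55.3
-100 15.2 [590.3  50.7  31.5] F [0.  2.9 3.3] gap 58.8 ff 55.0
2.8
-70 15.8 [585.2  78.2  31.4] F [ 1.9 -2.3  5.2] gap 58.8 ff 55.5
-2.7
-40 16.5 [579.1 107.6  31.4] F [ 1.5 -1.5  5.4] gap 58.9 ff 55.5
-1.7
-24 16.9 [575.7 123.5  31.4] F [ 2.2 -0.2  6. ] gap 59.1 ff 55.5
-0.7
-22 -3.9 [-0.1 -4.   7.3]
-20 -5.5 [ 1.7 -5.2  9.1]
-18 -5.1 [ 0.7 -5.   8.7]
-16 -6.1 [ 0.8 -6.   8.7]
-14 -5.4 [ 0.9 -5.4  8.6]
-12 -6.8 [ 1.1 -6.7  8.2]
-10 -5.3 [ 1.4 -5.1  8.9]
-8 -5.7 [ 1.4 -5.6  9.1]
-6 -9.8 [ 0.3 -9.9 13.8]
-4 -16.4 [ -0.  -16.8  17.2]
end 19.4 [573.5 137.3  31.3] F [ -0.  -16.8  17.2] gap 58.8 ff 57.8
```

Run:
```python
from h import *
P,B=np.load("est.npy"); T=.8
G=lambda x,z:[*(P[:2]+x*d(P[2])),18+z]
jaws.move_gripper(80); st("open")
ctrl.move_straight(pose(G(-45,60),P[2],T)[0],v=60)
ctrl.move_straight(pose(G(-120,100),P[2],T)[0],v=120); ctrl.dwell(.2); st("away")
cc=cal("wrist"); im=cams.read_camera("wrist"); im2=cams.read_camera("side")
cv2.imwrite("pics/f.png",np.hstack([cv2.resize(im[0:200,130:380,::-1],(480,384)),cv2.resize(im2[190:290,150:230+60,::-1],(320,384))[:, :320]]))
m=np.array([(-15,30,30),(-15,-30,30),(-15,30,0),(-15,-30,0),(-20,30,30),(-20,-30,30)])
print((w2px(*cc,np.c_[m[:,:2]@Rz(P[2])[:2,:2].T+P[:2],m[:,2]+18])-[130,0])*1.92)
```

```text
open 19.8 [569.9 143.5  30.2] F [-0.4 -0.1  0.1] gap 79.9 ff 0.0
away 21.9 [594.2  30.5 104.8] F [ 0.5 -0.6  0.9] gap 80.3 ff 0.0
[[166.58363015 325.92067006]
 [318.1099432  325.99787663]
 [173.48433249 366.36687017]
 [310.91664419 366.45277422]
 [165.80194161 336.28791515]
 [318.90470893 336.37049675]]
```

View pics/f.png

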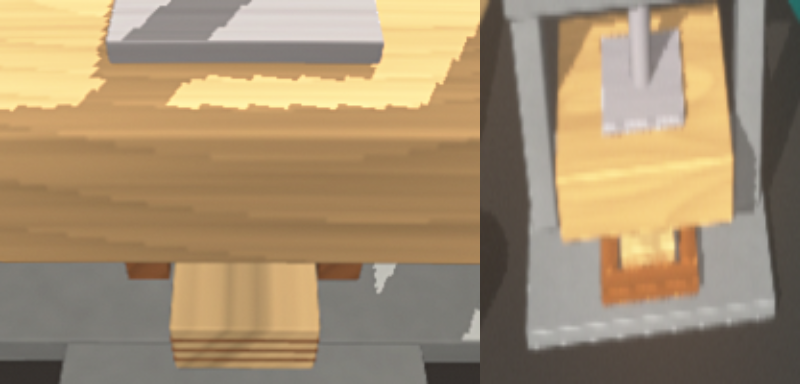

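The blank's rear top edge is at crop row 331, so x is about -17 and within tolerance, and it sits centred between the battens. To make sure it is seated, I'll give it a gentle push with closed fingers.

Run:
```python
from h import *
P,B=np.load("est.npy"); T=.8
G=lambda x,z:[*(P[:2]+x*d(P[2])),18+z]
M=tool(P[2],T); E=R.from_matrix(M).as_euler('xyz')
L=lambda o:float(np.dot(o["force"][:2],d(P[2])))
jaws.move_gripper(0,20)
ctrl.move_straight(G(-60,9),v=80); f0=L(ctrl.get_obs()); x=-36; ctrl.move_straight(G(x,9),v=50)
while x<-17:
    o=ctrl.get_obs(); print(x,round(L(o)-f0,1),round(float(np.dot(o["position"][:2]-P[:2],d(P[2]))),1))
    if L(o)-f0<-15: break
    x+=2; ctrl.move_straight(G(x,9),v=20)
ctrl.move_straight(G(-60,12),v=80); ctrl.move_straight(G(-120,100),v=120); ctrl.dwell(.3)
st("away"); im=cams.read_camera("wrist"); cv2.imwrite("pics/f2.png",cv2.resize(im[80:240,130:380,::-1],None,fx=2,fy=2))
```

```text
-36 0.3 -36.0
-34 0.3 -34.1
-32 0.3 -31.8
-30 -0.1 -29.7
-28 -0.1 -27.8
-26 -0.1 -25.8
-24 -0.4 -23.8
-22 0.6 -21.8
-20 -2.4 -20.9
-18 -7.7 -20.8
away 29.2 [597.3  16.8 117.7] F [-0.7 -0.1 -0.2] gap -0.1 ff 0.0
```

View pics/f2.png

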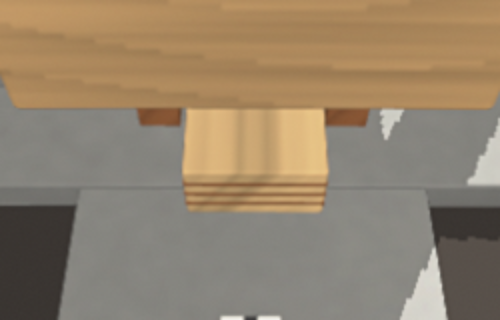

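A push of about 8 N doesn't move the blank, so it is seated against the stop. The view shows it centred between the battens and the robot clear.

```bash
python3 -c "
from plant import ticket
print(ticket.finish_job())"
```

```text
the job is handed in; nothing more can be done
None
```

The blank lies flat on the press bed, centred between the battens, up against the back stop and released; I handed the job in at about 29 s of robot time, but no verdict came back.

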